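# Divert one reject down the other chute of the sorting chute

## Robot

A 6-joint arm with a two-finger parallel gripper is mounted at the origin on a cart in front of the work surface, level with it; the furniture and walls round the work are solid. World frame = base frame: x ahead of the robot, y to its left, z up, the work surface at z = 0. Lengths are in m, angles in rad, forces in N, time in s.
With the tool pointing down it reaches from about 0.275 to 0.875 m from the base axis. Payload 12.5 kg.
Tool frame: the origin (TCP) lies at the very end of the fingers, on their centre line; the grasp point (between the pads) lies 19 mm behind it; z points along the fingers, y is the line along which they close (so a half turn about z gives the same grasp; the last joint's range is limited). The gripper opens to 85 mm and grips with 20 to 120 N. Pads are 22 mm wide; open, the fingers measure 114 mm over their backs; the gripper's body (76 mm by 85 mm) begins 54 mm behind the grasp point. The pads swing forward as they close: fully open they stand 13 mm farther back than shut.
Start: joints at [-1.255, 0.351, 1.652, -0, 1.139, -0.085], TCP at [0.215, -0.506, 0.231] pointing down, gripper open.
Joint ranges: [-2.75, 2.75], [-0.79, 2.1], [0.01, 2.65], [-1.57, 4.71], [0.07, 3.14], [-2.87, 2.87]. Speed limits (rad/s): [2.22, 2.22, 2.79, 3.14, 3.14, 3.14].

## Interface

Orientations are given as a 3x3 rotation matrix whose columns are the frame's x, y, z axes.
In Python, from bench import manip gives the robot as it stands. Calls block until the motion is done:
- manip.move_ptp(position, orientation): joint-space move of the TCP to a pose.
- manip.move_l(position, attitude=None, max_speed=0.15): straight line of the TCP; attitude=None keeps the orientation; max_speed is the mean speed in m/s.
- manip.move_j(angles): joint-space move.
- manip.set_gripper(opening, effort=None): opening from 0.0 (shut) to 1.0 (fully open); effort is the grip in N (None keeps the last); returns when the fingers have stopped.
- manip.dwell(seconds).
- manip.inverse_kinematics(position, orientation): joint angles nearest the present ones, or None.
- manip.grab_frame(name): name is "scene" or "top" or "wrist"; returns (picture, depth): 384x512x3 uint8, red, green, blue; 384x512 float32, m along the optical axis (not along the pixel's ray), 0 where there is no reading.
- manip.get_calibration(name): a dict with "camera_matrix" (3x3 intrinsics, pixels), "R" (3x3) and "t" (3): a world point X has camera coordinates R X + t. Camera axes: x right, y down, z forward; pixel columns grow to the right and rows downward; lengths in m; the calibration is good to about 2 mm. The wrist camera is an equidistant fisheye: a pixel r from the principal point sees the ray r / f radians off the axis. A picture is of the moment at which its call begins: read the wrist's pose just before it. get_calibration takes no time and is no camera call; for the wrist camera it gives the pose at the moment of the call.
A pose or a line that the arm cannot do raises manip.Unreachable and nothing moves.
- manip.sign_off(): hands the job in; it is judged then, once.
Trained networks look in the newest picture that a camera, given by its name, has taken for a name from the list of things; names that differ only in an ending like _2 or _b are one class to them, and where a whole thing is asked for, a point or a joint stands for the part that bears it (a point fixed in the world has none). Each returns a list of dicts, best first, with "confidence" (0 to 1); they miss things now and then, are a little off and sometimes report something else, mostly with a low value. They report only what shows in the picture. A call takes as long as a camera call. They do not tell look-alikes from the thing itself.
- manip.look_for(camera, name): "at" ([x, y, z] in m, in world coordinates, good to about 4 mm: the middle of the surface that is visible of it).
Readings, each from a call of its own:
- manip.current_time(): time.
- manip.current_qpos(): joint angles.
- manip.current_joint_vel(): joint speeds.
- manip.current_joint_torque(): joint torques, N m.
- manip.current_ee_pos(): TCP position.
- manip.current_tcp_rot(): TCP orientation.
- manip.current_force(): force on the tool from outside, world axes, zero at the start.
- manip.current_ft_torque(): the same for the moment, N m.
- manip.current_grip_width(): opening from 0.0 (shut) to 1.0 (fully open).
- manip.current_grip_force(): force on a finger pad.
Only numpy, scipy, OpenCV 4.12 (cv2) and the standard library are available. Lean on these libraries where they do the work, as an engineer would, in place of code of your own. Each camera call takes 0.05 s, during which the arm holds its last target. There are 200 camera calls.

## Task

The terminal block waiting on the sorting chute's feed shelf has failed its test and must go into the bin that the gate is not feeding now. Press the raised end of the rocker gate down so that it tips over its pivot to the other side, push the block along the shelf and off its edge so that it slides down into that bin, then press the gate back over so that it feeds the same bin as at the start. Only press and push with the fingers: pick nothing up, and leave the other things on the bench where they are.

Things in the scene. Friction and masses are not known exactly. Their poses are not given: they have to be found in the camera images.
- sorter: two-way sorting chute, a fixed sheet-metal bench fixture on a 112 x 436 mm base plate. Origin: centre of the base's underside; x from its shelf side (robot's side) to its back, y to its left. In its middle a rocker gate; from each end of the gate a chute falls (33 degrees) into a black open bin. A backstop sheet stands behind the gate at x = +34, y = -32 to +32, up to 176 mm
- shelf_edge (a point): middle of the feed shelf's back edge, on its floor (sorter x = -26, y = 0, z = 164 mm). The shelf is a level sheet that runs from here 90 mm to the front (sorter x = -116), 68 mm wide, with 5 mm high lips on its two long sides; both ends are open. Past this edge the block drops about 30 mm onto the gate
- gate (a joint): tilt of the rocker gate about a level pin along sorter x, 110 mm over the bench: +0.40 = left (+y) end fully down, feeding the left bin; -0.40 = right end down, feeding the right bin; 0 = level. Top-heavy: it rests only at either stop, and once pressed past level it falls to the other stop by itself. Under 2 N at its end tips it
- gate_left_end (a point): point on the gate's floor, on its centre line, 60 mm left (+y) of its middle, 15 mm from its left end. The gate is a dark steel trough 150 mm long (along y), 56 mm wide inside, open at both ends, with 10 mm high lips on the long sides; floor 22 mm above the pin when level. This point is about 154 mm over the bench when its end is raised, 132 mm level, 107 mm down
- gate_right_end (a point): the same point on the gate's right (-y) half, 60 mm right of its middle, 15 mm from its right end
- block: the waiting blue terminal block, 16 x 46 x 15 mm, about 22 g, lying on the feed shelf with its long side (its y axis) roughly across the shelf, 20 to 60 mm from the back edge; origin at the centre of its underside. It slides by itself down the polished gate and chute
- bin_left: black open bin at the foot of the left (+y) chute, 96 x 92 x 45 mm outside, walls 2.5 mm, fixed to the sorter; origin at the centre of its underside. A like terminal block lies in it already
- bin_right: the same bin at the foot of the right (-y) chute
- screwdriver_red: red-handled screwdriver, 213 mm long, a bystander lying on the bench; origin at the centre of its underside
- side_cutters: side cutters with yellow grips, 126 mm, a bystander lying on the bench; origin at the centre of its underside
- eraser: eraser, 45 mm, a bystander lying on the bench; origin at the centre of its underside
- pen_green: dark green pen, 140 mm, a bystander lying on the bench; origin at the centre of its underside
- notepad: small note pad, 108 x 150 mm, a bystander lying on the bench; origin at the centre of its underside
- usb_stick: USB stick, 53 mm, a bystander lying on the bench; origin at the centre of its underside
- solder_reel: reel of solder, 64 mm across, 43 mm high, a bystander lying on the bench; origin at the centre of its underside
- relay_board: green circuit board, 62 x 95 mm, a bystander lying on the bench; origin at the centre of its underside
- power_brick: black power brick, 55 x 115 x 34 mm, a bystander lying on the bench; origin at the centre of its underside
- tweezers: tweezers, 120 mm, a bystander lying on the bench; origin at the centre of its underside
Mind the look-alikes: they are no part of the job. Leave any brown look-alike of the block alone.

How it is judged:
On the way, in this order (a step that is already met when the one before it is completed fails the run):
1. the gate is tipped right over to the side it was not feeding (distance of gate_left_end from where it was at the start of the episode above 0.0262 m and (value of joint gate above 0.36 rad or value of joint gate below -0.36 rad)), for 0.2 s.
2. the block lies at rest in the bin that the tipped gate feeds (distance of gate_left_end from where it was at the start of the episode above 0.0262 m and ((value of joint gate above 0.36 rad and x of block in the frame of bin_left between -0.044 and 0.044 m and y of block in the frame of bin_left between -0.043 and 0.043 m and z of block in the frame of bin_left between 0 and 0.038 m) or (value of joint gate below -0.36 rad and x of block in the frame of bin_right between -0.044 and 0.044 m and y of block in the frame of bin_right between -0.043 and 0.043 m and z of block in the frame of bin_right between 0 and 0.038 m)) and linear speed of block below 0.02 m/s), for 0.3 s.
3. the gate is tipped back to the side it fed at the start (distance of gate_left_end from where it was at the start of the episode below 0.0248 m and (value of joint gate above 0.36 rad or value of joint gate below -0.36 rad)), for 0.2 s.
At the end, for the whole second after the job is handed in: the gate rests at the stop where it began (tilt beyond 0.36 rad to that side, its end back within 25 mm of where it began) and the block lies at rest inside the bin on the other side, the one the gate does not feed (distance of gate_left_end from where it was at the start of the episode below 0.0248 m and ((value of joint gate above 0.36 rad and x of block in the frame of bin_right between -0.044 and 0.044 m and y of block in the frame of bin_right between -0.043 and 0.043 m and z of block in the frame of bin_right between 0 and 0.038 m) or (value of joint gate below -0.36 rad and x of block in the frame of bin_left between -0.044 and 0.044 m and y of block in the frame of bin_left between -0.043 and 0.043 m and z of block in the frame of bin_left between 0 and 0.038 m)) and linear speed of block below 0.02 m/s); the robot touches nothing.
It fails at once if the block is lifted more than 20 mm off the feed shelf (z of block in the frame of sorter above 0.184 m).
It fails at once if the block is carried off sideways, or taken off the front end of the shelf, instead of dropping onto the gate ((z of block in the frame of sorter above 0.15 m and (y of block in the frame of sorter above 0.05 m or y of block in the frame of sorter below -0.05 m)) or x of block in the frame of sorter below -0.125 m).
It fails at once if another thing on the bench is moved more than 30 mm (distance of any of screwdriver_red, side_cutters, eraser, pen_green, notepad, usb_stick, solder_reel, relay_board, power_brick, tweezers from where it was at the start of the episode above 0.03 m).
It also fails if it takes over 48 s, if anything falls off the work surface, if the arm or the gripper's body presses on something with over 40 N, if the wrist force passes 120 N, or if a joint passes its speed limit or range.

## Working session

There is one attempt and no reset: what is moved stays moved. The work goes in short steps, each a Python script; the robot and the scene stay as the last script left them, time stands still between calls to the robot, and variables do not carry over. Pictures are saved under pics/ and viewed, at most 10 in all, crops included, and the job is handed in when it is done.

```bash
mkdir -p pics
python3 - <<'E'
from bench import manip
import cv2,numpy as np
for n in("scene","top"):
    p,d=manip.grab_frame(n); cv2.imwrite(f"pics/{n}0.png",p[:,:,::-1]); np.save(f"pics/{n}0.npy",d)
    for k in("sorter","block","gate","gate_left_end","gate_right_end","shelf_edge","bin_left","bin_right"):
        print(n,k,[(np.round(r["at"],3).tolist(),round(r["confidence"],2)) for r in manip.look_for(n,k)][:4])
    c=manip.get_calibration(n);print(c)
print(manip.current_time())
E
```

```text
scene sorter [([0.593, 0.031, 0.033], 0.82)]
scene block [([0.53, -0.019, 0.174], 0.65), ([0.656, -0.3, 0.013], 0.46)]
scene gate [([0.625, -0.015, 0.137], 0.8)]
scene gate_left_end [([0.619, -0.014, 0.143], 0.82)]
scene gate_right_end [([0.622, -0.012, 0.141], 0.57)]
scene shelf_edge [([0.592, 0.029, 0.034], 0.93)]
scene bin_left [([0.612, 0.132, 0.023], 0.62)]
scene bin_right [([0.762, 0.186, 0.042], 0.68), ([0.583, -0.222, 0.037], 0.63)]
{'camera_matrix': array([[422.85876778,   0.        , 257.45725348],
       [  0.        , 422.85876778, 189.22253027],
       [  0.        ,   0.        ,   1.        ]]), 'R': array([[-0.86357782, -0.5041343 , -0.00905261],
       [-0.29249686,  0.51550734, -0.80541776],
       [ 0.41070541, -0.69289306, -0.5926384 ]]), 't': array([0.48616556, 0.29629548, 0.95003096])}
top sorter [([0.595, -0.03, 0.052], 0.81)]
top block [([0.613, -0.035, 0.134], 0.69), ([0.66, -0.311, 0.018], 0.55), ([0.536, -0.032, 0.177], 0.43)]
top gate [([0.611, -0.038, 0.13], 0.96)]
top gate_left_end [([0.614, -0.034, 0.128], 0.7)]
top gate_right_end [([0.613, -0.033, 0.133], 0.56)]
top shelf_edge [([0.594, -0.027, 0.053], 0.86)]
top bin_left [([0.605, 0.144, 0.007], 0.88)]
top bin_right [([0.621, -0.201, 0.003], 0.98)]
{'camera_matrix': array([[365.68384191,   0.        , 257.22317756],
       [  0.        , 365.68384191, 187.18019728],
       [  0.        ,   0.        ,   1.        ]]), 'R': array([[-1.29180250e-05, -9.99792321e-01, -2.03792723e-02],
       [-9.85001452e-01,  3.52908453e-03, -1.72509954e-01],
       [ 1.72546048e-01,  2.00713843e-02, -9.84796934e-01]]), 't': array([-0.02745083,  0.58364516,  0.96802459])}
0.9
```

View pics/scene0.png

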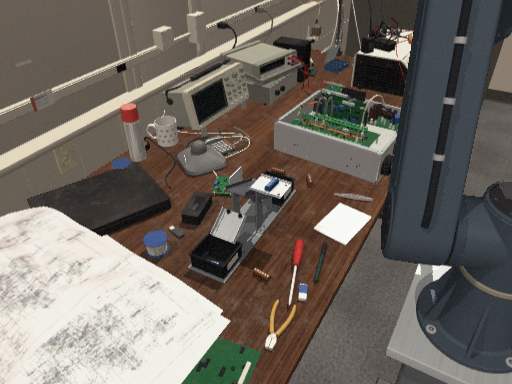

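View pics/top0.png

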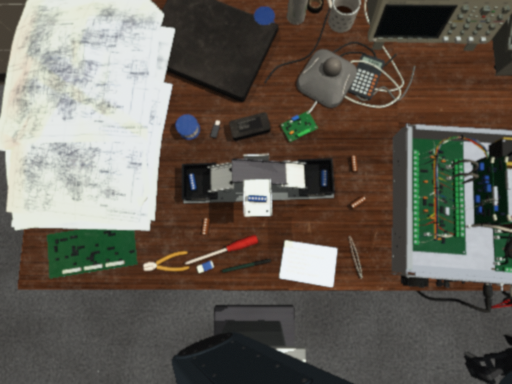

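```bash
cat > h.py <<'E'
import numpy as np,cv2
from bench import manip
def cloud(d,c):
    K=c["camera_matrix"];v,u=np.mgrid[:d.shape[0],:d.shape[1]]
    P=np.stack([(u-K[0,2])/K[0,0]*d,(v-K[1,2])/K[1,1]*d,d],-1)
    return (P-c["t"])@c["R"]
E
python3 - <<'E'
from h import *
im=cv2.imread("pics/top0.png");d=np.load("pics/top0.npy");W=cloud(d,manip.get_calibration("top"))
hsv=cv2.cvtColor(im,cv2.COLOR_BGR2HSV)
x,y,z=W[...,0],W[...,1],W[...,2]
R=(x>.4)&(x<.75)&(y>-.3)&(y<.22)&(d>0)
s=R&(z>.155)&(z<.185)&(x<.62)
print("shelf",s.sum(),cv2.minAreaRect(W[s][:,:2].astype(np.float32)*1000),np.median(z[s]))
b=R&(z>.165)&(z<.19)&(hsv[...,0]>100)&(hsv[...,0]<125)&(hsv[...,1]>90)
print("block",b.sum(),cv2.minAreaRect(W[b][:,:2].astype(np.float32)*1000),np.median(W[b],0))
s=R&(z>.19)
print("hi",s.sum(),np.median(W[s],0) if s.any() else 0)
g=R&(z>.035)&(z<.15)&(abs(y+.03)<.26)
print("lower",cv2.minAreaRect(W[g][:,:2].astype(np.float32)*1000))
for yy in np.arange(-.2,.15,.02):
    m=R&(abs(y-yy)<.005)&(x>.595)&(x<.635); print(round(yy,2),np.round(np.percentile(z[m],[10,50,90]),3))
print("front z column");
for xx in np.arange(.46,.68,.01):
    m=R&(abs(x-xx)<.004)&(abs(y+.03)<.03); print(round(xx,2),np.round(np.median(z[m]),3),end=";")
cv2.imwrite("pics/crop1.png",cv2.resize(im[140:225,170:345],None,fx=4.5,fy=4.5,interpolation=cv2.INTER_CUBIC))
E
```

```text
shelf 1109 ((556.2513427734375, -16.261581420898438), (127.86063385009766, 96.58853149414062), 0.7346163392066956) 0.1646069690544065
block 38 ((534.3174438476562, -29.787561416625977), (36.170379638671875, 12.168940544128418), 86.25270080566406) [ 0.53086288 -0.03052971  0.17927525]
hi 0 0
lower ((656.9751586914062, -22.73773193359375), (199.04214477539062, 435.36810302734375), 1.970199465751648)
-0.2 [0.005 0.008 0.01 ]
-0.18 [0.004 0.007 0.01 ]
-0.16 [0.011 0.054 0.056]
-0.14 [0.062 0.065 0.068]
-0.12 [0.075 0.078 0.081]
-0.1 [0.101 0.104 0.107]
-0.08 [0.109 0.113 0.115]
-0.06 [0.119 0.121 0.124]
-0.04 [0.127 0.13  0.132]
-0.02 [0.135 0.137 0.14 ]
-0.0 [0.144 0.146 0.148]
0.02 [0.006 0.154 0.158]
0.04 [0.005 0.092 0.099]
0.06 [0.077 0.08  0.085]
0.08 [0.064 0.068 0.071]
0.1 [0.053 0.055 0.058]
0.12 [0.005 0.008 0.01 ]
0.14 [0.006 0.008 0.01 ]
front z column
0.46 0.0;0.47 0.001;0.48 0.0;0.49 0.001;0.5 0.162;0.51 0.164;0.52 0.164;0.53 0.178;0.54 0.175;0.55 0.165;0.56 0.165;0.57 0.165;0.58 0.164;0.59 0.137;0.6 0.135;0.61 0.134;0.62 0.132;0.63 0.133;0.64 0.151;0.65 nan;0.66 nan;0.67 nan;0.68 nan;
  return _methods._mean(a, axis=axis, dtype=dtype,
  ret = ret.dtype.type(ret / rcount)
```

View pics/crop1.png

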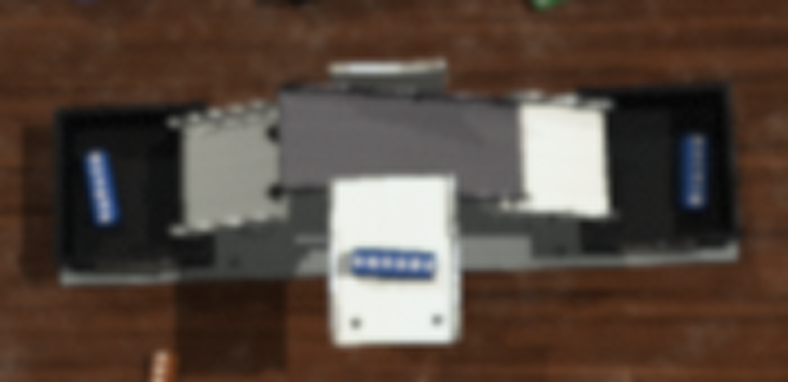

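Image left is +y. In the crop, the gate's left end is raised (z 0.154), so it feeds the right bin and the block must go to bin_left.

Candidates for the block:
- Blue block on the shelf, top (257,198), crop (392,264): chosen, z 0.179 matches shelf + 15 mm.
- Blue blocks in the bins, top (193,182) and (325,180): not these.
- Brown look-alikes, top (205,226), (357,203), (353,163): not these.

Next I fit the sorter pose.

Run:
```python
from h import *
im=cv2.imread("pics/top0.png");d=np.load("pics/top0.npy");W=cloud(d,manip.get_calibration("top"))
x,y,z=W[...,0],W[...,1],W[...,2]
s=((z>.158)&(z<.185)&(x<.60)&(x>.45)&(y>-.1)&(y<.04)).astype(np.uint8)
s=cv2.morphologyEx(s,cv2.MORPH_OPEN,np.ones((3,3)))>0
print("shelf",cv2.minAreaRect(W[s][:,:2].astype(np.float32)*1000))
for lo,hi in((.06,.22),(-.3,-.14)):
    b=(z>.036)&(z<.05)&(x>.5)&(x<.7)&(y>lo)&(y<hi); print("bin rim",b.sum(),cv2.minAreaRect(W[b][:,:2].astype(np.float32)*1000))
m=(x>.59)&(x<.66)&(y>-.1)&(y<.035)&(z>.1)&(z<.16)
pl=m&(im.max(-1)<125); print("gate",cv2.minAreaRect(W[pl][:,:2].astype(np.float32)*1000))
bs=(x>.62)&(x<.7)&(abs(y+.03)<.05)&(z>.168)&(z<.185); print("backstop",bs.sum(),W[bs].min(0) if bs.any() else 0,W[bs].max(0) if bs.any() else 0)
```

```text
shelf ((543.9956665039062, -16.148914337158203), (103.31382751464844, 97.02401733398438), 0.022855617105960846)
bin rim 155 ((603.313720703125, 135.50575256347656), (102.20978546142578, 95.4961929321289), 1.865473985671997)
bin rim 163 ((614.4592895507812, -193.63711547851562), (102.1740493774414, 96.63021087646484), 2.0722339153289795)
gate ((615.9482421875, -33.003684997558594), (53.03010177612305, 132.51995849609375), 2.0833427906036377)
backstop 47 [ 0.64012333 -0.05772542  0.16828819] [0.64513    0.00175089 0.17882588]
```

```bash
cat >> h.py <<'E'
O=np.array([.6089,-.0291]);a=.034;c,s=np.cos(a),np.sin(a)
def P(x,y,z): return np.array([O[0]+c*x-s*y,O[1]+s*x+c*y,z])
R1=np.array([[c,s,0],[s,-c,0],[0,0,-1.]]);R2=R1*[-1,-1,1]
def best():
    q=manip.current_qpos();p=P(0,.06,.25)
    f=lambda R:(lambda j:9 if j is None else abs(np.array(j)-q).max())(manip.inverse_kinematics(p,R))
    return min((R1,R2),key=f)
def st(*t): print(*t,"t",round(manip.current_time(),2),"p",np.round(manip.current_ee_pos(),3),"F",np.round(manip.current_force(),1))
def gate():
    p,d=manip.grab_frame("top");W=cloud(d,manip.get_calibration("top"))
    for yy in(-.045,.05,-.06,.06):
        q=P(0,yy,0);m=(np.hypot(W[...,0]-q[0],W[...,1]-q[1])<.008)&(d>0);print("gate z at",yy,np.round(np.median(W[m][:,2]),3))
    return p
E
python3 - <<'E'
from h import *
R=best();print(R[0,0])
manip.set_gripper(0.0)
manip.move_ptp(P(0,.06,.26),R);st("above")
manip.move_l(P(0,.06,.165),max_speed=.15);st("near")
manip.move_l(P(0,.06,.118),max_speed=.06);st("pressed")
manip.move_l(P(0,.06,.25),max_speed=.2)
manip.move_l(P(-.13,0,.25),max_speed=.2);st()
p=gate();cv2.imwrite("pics/top1.png",cv2.resize(p[130:240,160:360,::-1],None,fx=4,fy=4))
E
```

```text
-0.9994220556785212
above t 4.03 p [0.607 0.03  0.26 ] F [-0.2 -0.5 -0.6]
near t 4.82 p [0.607 0.031 0.166] F [ 0.3 -0.1 -0.7]
pressed t 5.75 p [0.607 0.031 0.118] F [ 0.4 -0.3  0.8]
t 7.42 p [ 0.48  -0.033  0.25 ] F [ 0.3  0.1 -0.2]
gate z at -0.045 0.153
gate z at 0.05 nan
gate z at -0.06 0.158
gate z at 0.06 nan
  return _methods._mean(a, axis=axis, dtype=dtype,
  ret = ret.dtype.type(ret / rcount)
```

View pics/top1.png

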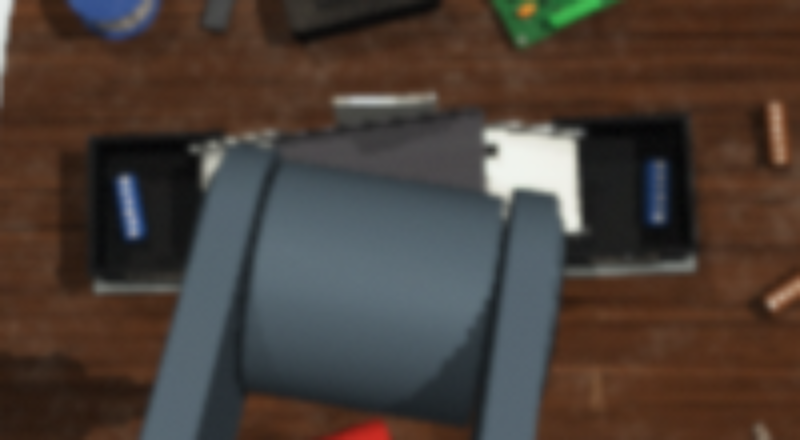

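The picture shows the right gate end raised (crop (480,120), z 0.156) and the left end under the arm, so the gate has tipped to the left. Now I push the block.

Run:
```python
from h import *
manip.set_gripper(0.12)
manip.move_l(P(-.113,0,.25));manip.move_l(P(-.113,0,.169),max_speed=.12);st("down")
manip.move_l(P(-.06,0,.169),max_speed=.05);st("mid")
manip.move_l(P(-.029,0,.169),max_speed=.05);st("end")
manip.dwell(.5)
manip.move_l(P(-.06,0,.169),max_speed=.15);manip.move_l(P(-.06,0,.25),max_speed=.2)
manip.move_l(P(0,-.12,.25),max_speed=.2);st()
p=gate();cv2.imwrite("pics/top2.png",cv2.resize(p[130:240,160:360,::-1],None,fx=4,fy=4))
p,_=manip.grab_frame("scene");cv2.imwrite("pics/scene2.png",cv2.resize(p[150:290,170:320,::-1],None,fx=4,fy=4))
```

```text
down t 8.83 p [ 0.496 -0.033  0.17 ] F [-0.8 -0.   0.1]
mid t 10.04 p [ 0.549 -0.031  0.169] F [-0.3  0.6 -0. ]
end t 10.81 p [ 0.58  -0.03   0.169] F [-1.  -0.6  0.2]
t 13.04 p [ 0.613 -0.148  0.249] F [-0.5  0.3 -0.4]
gate z at -0.045 0.542
gate z at 0.05 0.114
gate z at -0.06 0.57
gate z at 0.06 0.109
```

View pics/top2.png

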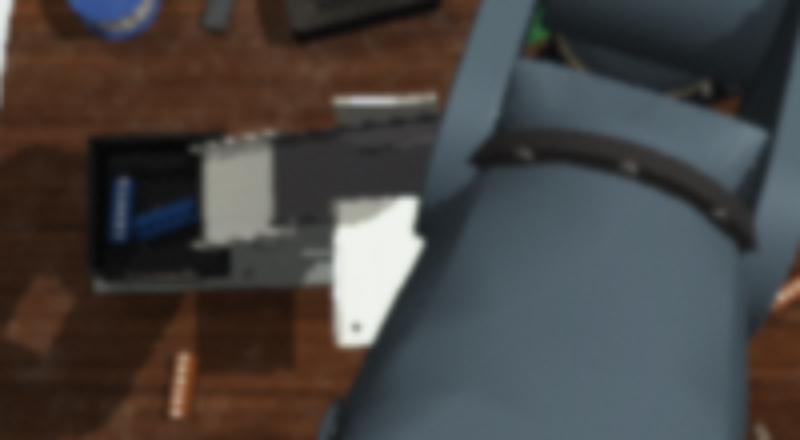

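View pics/scene2.png

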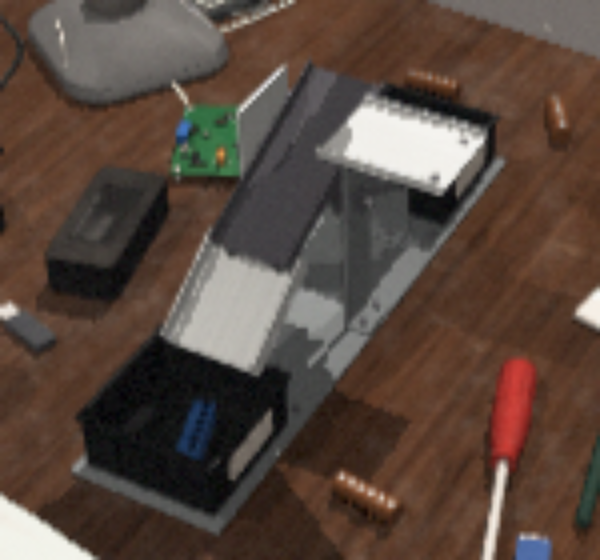

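Both pictures show the shelf empty and two blue blocks in the left bin, at top crop (122,210) and (167,220). I check where the new one lies before tipping the gate back.

Run:
```python
from h import *
p,d=manip.grab_frame("top");W=cloud(d,manip.get_calibration("top"))
h=cv2.cvtColor(p,cv2.COLOR_RGB2HSV)
m=((h[...,0]>100)&(h[...,0]<125)&(h[...,1]>90)&(abs(W[...,0]-.603)<.045)&(abs(W[...,1]-.135)<.05)).astype(np.uint8)
n,L=cv2.connectedComponents(m)
for i in range(1,n):
    Q=W[L==i]; Q=(Q-[*P(0,.1645,0)])@np.array([[c,-s,0],[s,c,0],[0,0,1]])
    if len(Q)>8: print(len(Q),"med",np.round(np.median(Q,0),3),"min",np.round(Q.min(0),3),"max",np.round(Q.max(0),3))
cv2.imwrite("pics/b.png",p[:,:,::-1])
```

```text
245 med [-0.004  0.02   0.021] min [-0.022 -0.025  0.004] max [0.029 0.044 0.029]
```

The block lies inside bin_left, with its top no higher than 29 mm and y within ±43 mm. Now I press the right end.

Run:
```python
from h import *
manip.set_gripper(0.0)
manip.move_l(P(0,-.06,.25));manip.move_l(P(0,-.06,.165),max_speed=.15);st("near")
manip.move_l(P(0,-.06,.118),max_speed=.06);st("pressed")
manip.move_l(P(0,-.06,.25),max_speed=.2)
manip.move_l(P(-.05,-.25,.25),max_speed=.3)
manip.dwell(.5);st()
p=gate();cv2.imwrite("pics/top3.png",cv2.resize(p[130:240,160:360,::-1],None,fx=4,fy=4))
```

```text
near t 14.72 p [ 0.611 -0.09   0.166] F [ 0.5 -0.5 -0.6]
pressed t 15.66 p [ 0.611 -0.089  0.118] F [-0.3  0.2  0.3]
t 17.77 p [ 0.568 -0.28   0.25 ] F [-0.2 -1.1 -0.1]
gate z at -0.045 0.115
gate z at 0.05 0.153
gate z at -0.06 0.109
gate z at 0.06 0.158
```

View pics/top3.png

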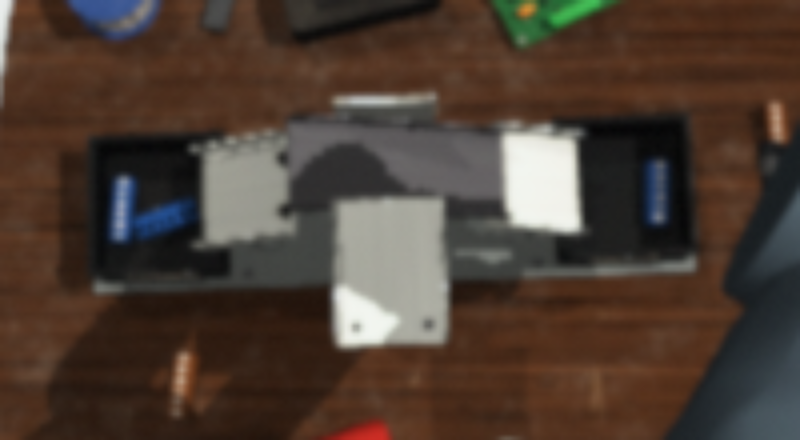

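The gate is back with its left end up (z 0.158) and right end down (0.109). The block is still in the left bin at crop (167,220), and the arm is clear.

```bash
python3 -c "
from bench import manip
print(manip.sign_off())"
```

```text
the job is handed in; nothing more can be done
None
```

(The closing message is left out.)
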